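Right the toppled test cylinders in the feed lane and close up the row

ROBOT

A 7-joint arm with a two-finger parallel gripper is mounted at the origin on the work surface; the furniture and walls round the work are solid. World frame = base frame: x ahead of the robot, y to its left, z up, the work surface at z = 0. Lengths are in m, angles in rad, forces in N, time in s.
With the tool pointing down it reaches from about 0.35 to 0.9 m from the base axis. Payload 8.1 kg.
Tool frame: the origin (TCP) lies midway between the tips of the shut fingers; the grasp point (between the pads) lies 19 mm behind it; z points along the fingers, y is the line along which they close (so a half turn about z gives the same grasp; the last joint's range is limited). The gripper opens to 92 mm and grips with 3 to 60 N. Pads are 19 mm wide; open, the fingers measure 130 mm over their backs; the gripper's body (75 mm by 190 mm) begins 47 mm behind the grasp point.
Start: joints at [-0.103, 0.434, 0.025, 1.573, -0.012, 1.134, -0.075], TCP at [0.625, -0, 0.227] pointing down, gripper open.
Joint ranges: [-2.62, 2.62], [-0.44, 2.09], [-1.27, 1.32], [0.08, 2.57], [-1.32, 4.46], [0.12, 2], [-2.74, 2.74]. Speed limits (rad/s): [2.22, 2.22, 3.01, 3.01, 3.14, 3.14, 3.14].

INTERFACE

Orientations are given as a rotation vector (axis times angle).
In Python, from cell import observe, get_image, camera_model, sign_off, recognise, silhouettes gives the robot as it stands.
- The arm moves only by the tool apply_moves, never from a script. Its argument "motion" is a list of rows, each an object of numbers: "x", "y", "z": the shift along the world's x, y, z in cm; "yaw": the turn about the world's z in degrees; "hand": the opening, from -1 (shut) to 1 (fully open), so that 0 is half open. In form: [{"x": .., "y": .., "z": .., "yaw": .., "hand": ..}, ...]. A call has 1 to 10 rows; each row is the pose to reach, as a shift and turn from the pose commanded when the call began; what a row does not reach only later rows make up. A row lasts 1/8 s, in which the tool goes at most 62.5 mm and 10.7 degrees, less where a joint would pass 70% of its speed; a pose out of reach is approached as far as the arm can. A call with a gripper value outside its range is refused whole. The fingers move at their own pace and stop on an object; "newtons" is the grip in N (left out, the last holds). Time passes only in rows, so rows that repeat a pose let the fingers close. It gives the time, the measured TCP pose, the force, the opening and the grip force at its end, in the units of the state.
- observe(): the state, without advancing time (a new reading comes with each control period).
- get_image(name): name is "scene" or "side" or "wrist"; returns the picture (420x560x3 uint8, blue, green, red); there is no depth.
- camera_model(name): a dict with "camera_matrix" (3x3 intrinsics, pixels), "T" (4x4, takes a point from camera to world coordinates). Camera axes: x right, y up, looking along -z (the intrinsics and any distortion apply to the point x, -y, -z); pixel columns grow to the right and rows downward; lengths in m; the calibration is good to about 2 mm. A picture is of the moment at which its call begins: read the wrist's pose just before it. camera_model takes no time and is no camera call; for the wrist camera it gives the pose at the moment of the call.
- sign_off(): hands the job in; it is judged then, once.
Trained networks look in the newest picture that a camera, given by its name, has taken for a name from the list of things; names that differ only in an ending like _2 or _b are one class to them, and where a whole thing is asked for, a point or a joint stands for the part that bears it (a point fixed in the world has none). Each returns a list of dicts, best first, with "p" (0 to 1); they miss things now and then, are a little off and sometimes report something else, mostly with a low value. They report only what shows in the picture. A call takes as long as a camera call. They do not tell look-alikes from the thing itself.
- recognise(query, camera): "rect" ([left, top, right, bottom] in pixels, round what is visible of it).
- silhouettes(query, camera): "mask" (420x560 bool, what is visible of it) and "rect" ([left, top, right, bottom] in pixels, round what is visible of it).
The state is a dict: "clock": time; "joints": joint angles; "dq": joint speeds; "joint_efforts": joint torques, N m; "position": TCP position; "ee_rot": TCP orientation; "force": force on the tool from outside, world axes, zero at the start; "ft_torque": the same for the moment, N m; "width": opening from 0.0 (shut) to 1.0 (fully open); "gripper_force": force on a finger pad.
Only numpy, scipy, OpenCV 4.12 (cv2) and the standard library are available. Lean on these libraries where they do the work, as an engineer would, in place of code of your own. Each camera call takes 0.05 s, during which the arm holds its last target. There are 200 camera calls.

TASK

The last two mortar cylinders in the feed lane of the test machine have gone over like dominoes against their neighbours. Stand each one upright in the lane with the gripper, in the same order and banded end up, setting them down without dropping them; do not ram them upright with the follower, which chips their ground ends. Then slide the follower up so that all four cylinders stand in a closed row against the end stop, and leave the things lying round the lane where they are.

Things in the scene. Friction and masses are not known exactly. Their poses are not given: they have to be found in the camera images.
- lane: fixed feed lane, base 96 x 386 mm, running along its y axis. Origin on the bench under the lane's centre line (plate from y = -170 to 216 mm). Lane floor at z = 14 mm, tops of the two guide rails (43 mm apart) at z = 32 mm. Padded face of the fixed end stop at y = -150 mm, its top at z = 76 mm. The row is closed towards -y. Upright cylinders reach z = 94 mm, the highest things here.
- specimen_1_mid (a point): grey mortar cylinder, 40 mm diameter, 80 mm high, 0.22 kg, painted band 8 to 14 mm below its upper end. This point is its centre; its z axis runs along its axis to the banded end. First in the row, stands upright against the end stop; blue band.
- specimen_2_mid (a point): grey mortar cylinder, 40 mm diameter, 80 mm high, 0.22 kg, painted band 8 to 14 mm below its upper end. This point is its centre; its z axis runs along its axis to the banded end. Second in the row, stands upright next to the first; blue band.
- specimen_3_mid (a point): grey mortar cylinder, 40 mm diameter, 80 mm high, 0.22 kg, painted band 8 to 14 mm below its upper end. This point is its centre; its z axis runs along its axis to the banded end. Third in the row; blue band. At the start it leans about 45 to 50 degrees towards the stop, top edge on the second cylinder, foot on the lane's floor.
- specimen_4_mid (a point): grey mortar cylinder, 40 mm diameter, 80 mm high, 0.22 kg, painted band 8 to 14 mm below its upper end. This point is its centre; its z axis runs along its axis to the banded end. Last in the row; yellow band. At the start it leans about 50 to 55 degrees towards the stop, top edge on the third cylinder's side, foot on the lane's floor: it lies on the third and comes up first.
- follower (a joint): travel of the follower along the lane in m: 0 is fully back, it grows as the follower slides towards the end stop (lane -y), up to 0.145. Its face is at lane y = 150 mm minus this travel. It slides with 1.5 N of friction and stays where it is left; pushing it with the cylinders in front takes about 4 N.
- follower_grip (a point): centre of the follower's black upright grip rib, 14 mm thick across the lane (x), 32 mm long along it (y), its top 84.5 mm and this point 72 mm above the bench; the rib is free for 25 mm below this point down to the saddle. This point lies 30 mm behind the follower's face. Moves with the follower.
- follower_face (a point): centre of the follower's padded face, which presses on the last cylinder; 45 mm above the bench.
- marker: bystander: grey felt marker with a red end, 17 x 128 x 18 mm, lying on the bench on the robot's side of the lane; origin under its middle, long axis y
- timer: bystander: white handheld timer with keys, 128 x 58 x 18 mm, lying on the bench on the robot's side of the lane; origin under its middle, long axis x
- brush: bystander: round brush with a wooden handle, 32 x 202 x 33 mm, lying on the bench on the far side of the lane; origin under its middle, long axis y
Things that resemble listed ones, but are neither listed nor needed, are in the scene too. Leave any pink look-alike of the part that bears specimen_1_mid alone. Leave any pink look-alike of the part that bears specimen_3_mid alone.

How it is judged:
On the way:
1. the last two cylinders have been stood upright in the lane (angle between each of specimen_3_mid, specimen_4_mid's own z axis and vertical below 0.08 rad and x of specimen_3_mid in the frame of lane between -0.005 and 0.005 m and z of specimen_3_mid in the frame of lane between 0.051 and 0.057 m and x of specimen_4_mid in the frame of lane between -0.005 and 0.005 m and z of specimen_4_mid in the frame of lane between 0.051 and 0.057 m), for 0.2 s.
At the end, for the whole second after the job is handed in: all four cylinders stand upright (within 3.4 degrees), banded end up, at rest on the lane's floor between the rails in their original order, the first within 5 mm of the end stop, gaps between neighbours under 4 mm, and the follower's face within 4 mm of the last one (x of specimen_1_mid in the frame of lane between -0.005 and 0.005 m and z of specimen_1_mid in the frame of lane between 0.051 and 0.057 m and linear speed of each of specimen_1, specimen_2, specimen_3, specimen_4 below 0.01 m/s and angle between each of specimen_1_mid, specimen_2_mid, specimen_3_mid, specimen_4_mid's own z axis and vertical below 0.06 rad and x of specimen_2_mid in the frame of lane between -0.005 and 0.005 m and z of specimen_2_mid in the frame of lane between 0.051 and 0.057 m and x of specimen_3_mid in the frame of lane between -0.005 and 0.005 m and z of specimen_3_mid in the frame of lane between 0.051 and 0.057 m and x of specimen_4_mid in the frame of lane between -0.005 and 0.005 m and z of specimen_4_mid in the frame of lane between 0.051 and 0.057 m and y of specimen_1_mid in the frame of lane below -0.125 m and horizontal distance between specimen_1_mid and specimen_2_mid below 0.044 m and horizontal distance between specimen_2_mid and specimen_3_mid below 0.044 m and horizontal distance between specimen_3_mid and specimen_4_mid below 0.044 m and horizontal distance between follower_face and specimen_4_mid below 0.024 m); the robot touches nothing.
It fails at once if the follower presses on a cylinder (over 1 N) while the third or fourth still leans by more than 10 degrees (angle between any of specimen_3_mid, specimen_4_mid's own z axis and vertical above 0.18 rad and (contact force between follower and specimen_3 above 1 N or contact force between follower and specimen_4 above 1 N)).
It fails at once if a cylinder is dropped or flung (faster than 0.7 m/s) (linear speed of any of specimen_1, specimen_2, specimen_3, specimen_4 above 0.7 m/s).
It fails at once if the marker beside the lane is pushed away by more than 20 mm (distance of marker from where it was at the start of the episode above 0.02 m).
It fails at once if the timer beside the lane is pushed away by more than 20 mm (distance of timer from where it was at the start of the episode above 0.02 m).
It fails at once if the brush beside the lane is pushed away by more than 20 mm (distance of brush from where it was at the start of the episode above 0.02 m).
It also fails if it takes over 58 s, if anything falls off the work surface, if the arm or the gripper's body presses on something with over 40 N, if the wrist force passes 120 N, or if a joint passes its speed limit or range.

## Working session

There is one attempt and no reset: what is moved stays moved. The work goes in short steps, Python scripts to look and compute and a tool call to move; the robot and the scene stay as the last step left them, time stands still between calls to the robot, and variables do not carry over. Pictures are saved under pics/ and viewed, at most 10 in all, crops included, and the job is handed in when it is done.

Besides the shell and the picture viewer there is one more tool, called as a command line: name --argument value ..., lists and objects as JSON in quotes. apply_moves: Moves the arm, as the interface text tells. Its arguments: {"type":"object","properties":{"motion":{"type":"array","items":{"type":"object","properties":{"x":{"type":"number"},"y":{"type":"number"},"z":{"type":"number"},"yaw":{"type":"number"},"hand":{"type":"number"}}}},"newtons":{"type":"number"}},"required":["motion"]}

```bash
mkdir -p pics; cat > h.py <<'E'
import numpy as np, cv2
from cell import *
def proj(name,P,cm=None):
    cm=cm or camera_model(name);T=np.array(cm["T"]);K=np.array(cm["camera_matrix"])
    c=(np.atleast_2d(P)-T[:3,3])@T[:3,:3]; c=c*[1,-1,-1]
    u=c@K.T; return u[:,:2]/u[:,2:]
def atz(name,uv,z,cm=None):
    cm=cm or camera_model(name);T=np.array(cm["T"]);K=np.array(cm["camera_matrix"])
    uv=np.atleast_2d(uv).astype(float); r=np.c_[uv,np.ones(len(uv))]@np.linalg.inv(K).T*[1,-1,-1]@T[:3,:3].T
    return T[:3,3]+r*((z-T[2,3])/r[:,2:])
E
python3 - <<'E'
from h import *
a=get_image("scene");b=get_image("side");c=get_image("wrist")
cv2.imwrite("pics/scene.png",a);cv2.imwrite("pics/side.png",b)
cv2.imwrite("pics/wrist.png",c)
for n in("scene","side","wrist"):
    m=camera_model(n);print(n,[k for k in m],np.round(m["T"],3).tolist(),np.round(m["camera_matrix"],1).tolist())
    for q in("lane","specimen_1_mid","follower","marker","timer","brush"):
        print(q,[(np.round(r["rect"]).tolist(),round(r["p"],2)) for r in recognise(q,n)])
print(observe())
E
```

```text
scene ['camera_matrix', 'T'] [[0.782, 0.499, -0.373, 0.186], [-0.623, 0.611, -0.488, -0.384], [-0.015, 0.614, 0.789, 0.786], [0.0, 0.0, 0.0, 1.0]] [[473.5, 0.0, 282.2], [0.0, 473.5, 211.7], [0.0, 0.0, 1.0]]
lane [([197.0, 165.0, 372.0, 292.0], 0.93)]
specimen_1_mid [([334.0, 230.0, 357.0, 270.0], 0.93), ([357.0, 291.0, 384.0, 332.0], 0.69)]
follower [([206.0, 163.0, 245.0, 199.0], 0.56)]
marker [([174.0, 215.0, 232.0, 247.0], 0.88), ([207.0, 163.0, 244.0, 201.0], 0.67)]
timer [([251.0, 268.0, 324.0, 331.0], 0.93)]
brush [([278.0, 177.0, 359.0, 231.0], 0.97)]
side ['camera_matrix', 'T'] [[0.984, 0.117, -0.136, 0.425], [-0.179, 0.566, -0.805, -0.626], [-0.017, 0.816, 0.578, 0.568], [0.0, 0.0, 0.0, 1.0]] [[479.6, 0.0, 284.8], [0.0, 479.6, 204.7], [0.0, 0.0, 1.0]]
lane [([220.0, 154.0, 350.0, 299.0], 0.96)]
specimen_1_mid [([286.0, 295.0, 318.0, 356.0], 0.82)]
follower [([231.0, 160.0, 270.0, 196.0], 0.59)]
marker [([184.0, 191.0, 226.0, 229.0], 0.97)]
timer [([212.0, 260.0, 267.0, 326.0], 0.79)]
brush [([296.0, 194.0, 357.0, 258.0], 0.8)]
wrist ['camera_matrix', 'T'] [[1.0, 0.0, 0.0, 0.
[... 458 characters left out ...]
-0.10258016,  0.43447841,  0.02501446,  1.57320957, -0.0116093 ,
        1.13399791, -0.07509945]), 'dq': array([-3.36986252e-04,  4.65918011e-04, -6.02712760e-04, -7.60090886e-04,
       -3.18386005e-06, -1.83182684e-04, -3.24371417e-05]), 'joint_efforts': array([-1.73894194e-03, -6.67685795e+01,  9.82478075e-01, -3.14805758e+01,
       -6.09099353e-02,  3.28402058e-02,  1.46007409e-05]), 'position': array([ 6.25009975e-01, -4.47756388e-05,  2.26751720e-01]), 'ee_rot': array([2.22154732e+00, 2.22127781e+00, 5.27302318e-05]), 'force': array([-0.26047854, -0.15078258,  0.66674337]), 'ft_torque': array([ 0.01371788,  0.07628157, -0.02487279]), 'gripper_force': 0.0, 'width': 1.0031644225760505}
```

View pics/scene.png

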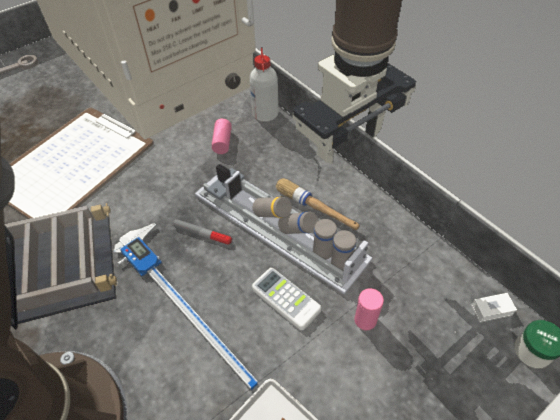

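View pics/side.png

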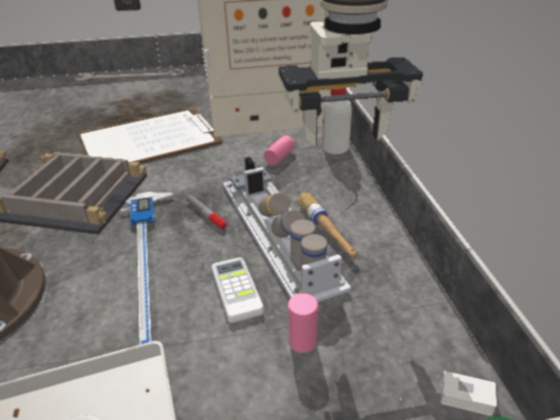

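View pics/wrist.png

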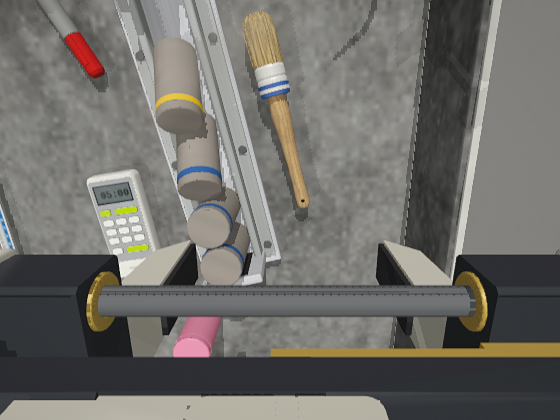

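The scene camera shows the lane running from the follower (225,180) to the end stop (355,265). The leaning cylinders are yellow 4 at (272,207) and blue 3 at (298,222), with uprights 2 and 1 at (324,235) and (343,245). The pink look-alikes, left alone, are the one lying at (221,136) and the one standing at (369,310). In the wrist view, 4 is at (178,85), 3 at (200,155), and the tops of 2 and 1 at (210,226) and (222,265).

```bash
python3 - <<'E'
from h import *
print("tops2,1",atz("wrist",[[210,226],[222,265]],.094).round(4).tolist())
print("4 band",atz("wrist",[[178,110]],.07).round(4).tolist(),"3 band",atz("wrist",[[200,185]],.07).round(4).tolist())
print("scene tops2,1",atz("scene",[[325,226],[345,238]],.094).round(4).tolist())
print("side tops2,1",atz("side",[[302,230],[314,245]],.094).round(4).tolist())
w=cv2.imread("pics/wrist.png")[0:300,60:360]; cv2.imwrite("pics/wcrop.png",cv2.resize(w,(600,600),interpolation=cv2.INTER_CUBIC))
E
```

```text
tops2,1 [[0.5565, -0.0303, 0.094], [0.5653, -0.0693, 0.094]]
4 band [[0.5294, 0.0707, 0.07]] 3 band [[0.544, 0.0022, 0.07]]
scene tops2,1 [[0.5532, -0.0306, 0.094], [0.5631, -0.0726, 0.094]]
side tops2,1 [[0.5513, -0.0405, 0.094], [0.5616, -0.0802, 0.094]]
```

View pics/wcrop.png

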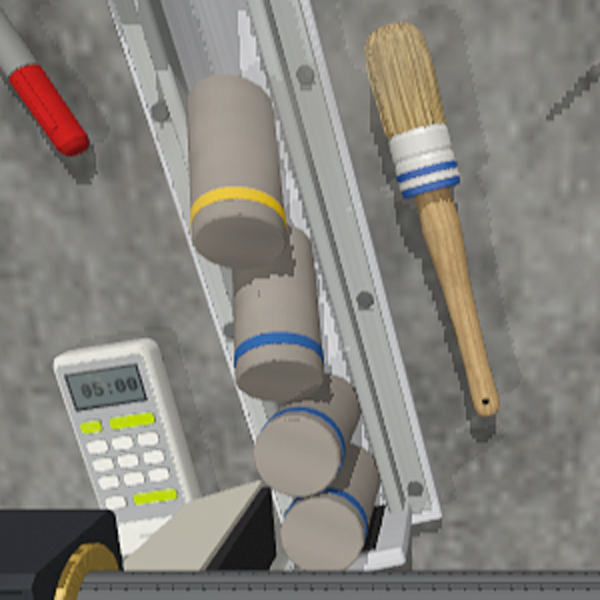

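The crop confirms the four real cylinders: yellow 4 lies on blue 3, then uprights 2 and 1. The plate's right edge runs from (212,0) to (280,258) in wrist pixels. Next I'll compute the lane yaw and move above cylinder 4.

```bash
python3 - <<'E'
from h import *
for z in (0.005,.014):
    e=atz("wrist",[[211.5,0],[280,258.5],[60+54,0],[150,110],[60+305/2,75/2],[60+415/2,244]],z); d=e[0]-e[1]; f=e[2]-e[3]; g=e[4]-e[5]
    print(z,e.round(4).tolist(),[np.degrees(np.arctan2(-v[0],v[1])).round(2) for v in (d,f,g)])
E
```

```text
0.005 [[0.552, 0.1742, 0.005], [0.6179, -0.1053, 0.005], [0.4557, 0.1742, 0.005], [0.4792, 0.0695, 0.005], [0.5509, 0.1405, 0.005], [0.603, -0.0862, 0.005]] [np.float64(13.27), np.float64(12.66), np.float64(12.95)]
0.014 [[0.5537, 0.1718, 0.014], [0.6181, -0.101, 0.014], [0.4598, 0.1719, 0.014], [0.4827, 0.0697, 0.014], [0.5526, 0.1389, 0.014], [0.6035, -0.0823, 0.014]] [np.float64(13.27), np.float64(12.66), np.float64(12.95)]
```

apply_moves --motion '[{"x": -3, "y": 3, "z": 4, "yaw": 7}, {"x": -7, "y": 6, "z": 6, "yaw": 14}, {"x": -10, "y": 6, "z": 8, "yaw": 14}, {"x": -10, "y": 6, "z": 8, "yaw": 14}, {"x": -10, "y": 6, "z": 8, "yaw": 14}]'

```text
schema error: expected keys x, y, z, yaw, hand
```

apply_moves --motion '[{"x": -3, "y": 3, "z": 4, "yaw": 7, "hand": 1}, {"x": -7, "y": 6, "z": 6, "yaw": 13, "hand": 1}, {"x": -10, "y": 6, "z": 8, "yaw": 13, "hand": 1}, {"x": -10, "y": 6, "z": 8, "yaw": 13, "hand": 1}, {"x": -10, "y": 6, "z": 8, "yaw": 13, "hand": 1}]'

```text
clock: 1.68
position: [0.5255, 0.0596, 0.3066]
ee_rot: [1.956, 2.458, 0.0]
force: [0.2, -0.1, 0.7]
width: 0.999
gripper_force: 0.0
```

```bash
python3 - <<'E'
from h import *
o=observe();print(o["position"],o["clock"],np.round(camera_model("wrist")["T"],3).tolist())
cv2.imwrite("pics/w2.png",cv2.resize(get_image("wrist"),(784,588),interpolation=cv2.INTER_CUBIC))
for q in("specimen_1_mid","follower"):
  for r in silhouettes(q,"wrist"): print(q,r["rect"],round(r["p"],2))
E
```

```text
[0.5254598  0.05959326 0.30657062] 1.675 [[0.975, -0.215, -0.064, 0.509], [0.224, 0.934, 0.277, 0.134], [-0.0, -0.285, 0.959, 0.464], [0.0, 0.0, 0.0, 1.0]]
specimen_1_mid [232.5, 316.2, 260.2, 355.8] 0.74
specimen_1_mid [275.9, 262.9, 303.6, 285.5] 0.64
specimen_1_mid [277.1, 176.1, 309.7, 233.0] 0.29
follower [259.2, 3.3, 326.7, 57.0] 0.88
```

View pics/w2.png

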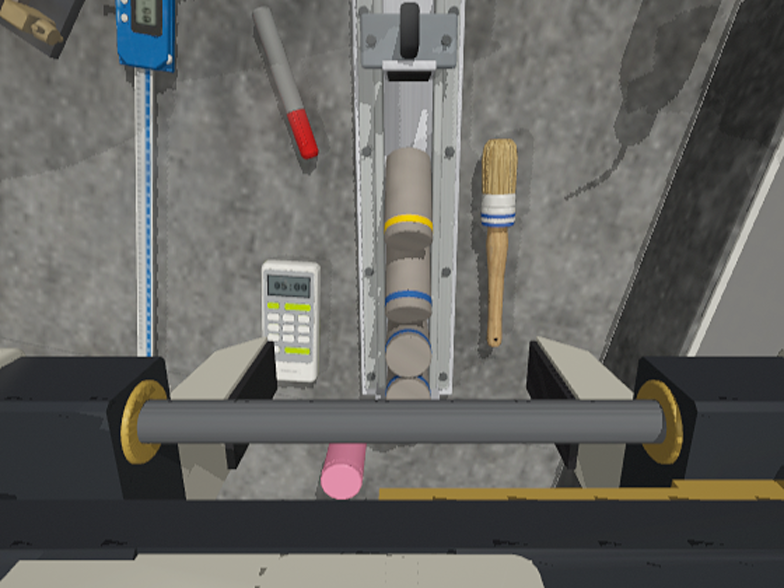

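The lane is upright in this picture, with rail inner edges at x 384 and 432 of 784 (centre about 408). Cylinder 4 spans rows 149–258, its band is near row 224, the band of 3 is near 298, and the top of 2 is at (409,354). I'll fit the geometry from this.

```bash
python3 - <<'E'
from h import *
im=get_image("wrist");cv2.imwrite("pics/w2raw.png",im)
col=im[:,290:294].mean(1).astype(int)
h=cv2.cvtColor(im,cv2.COLOR_BGR2HSV)
for r in range(95,285): print(r,col[r].tolist(),end=" ; " if r%5 else "\n")
for r in (60,80,130,200):print(r,im[r,245:335].mean(1).astype(int).tolist())
E
```

```text
95 [162, 161, 160]
96 [162, 161, 160] ; 97 [162, 160, 160] ; 98 [162, 160, 160] ; 99 [163, 160, 160] ; 100 [163, 160, 160]
101 [163, 161, 160] ; 102 [163, 162, 161] ; 103 [161, 159, 158] ; 104 [150, 149, 149] ; 105 [139, 145, 151]
106 [139, 149, 157] ; 107 [140, 149, 158] ; 108 [140, 150, 158] ; 109 [141, 151, 159] ; 110 [142, 151, 160]
111 [143, 152, 160] ; 112 [143, 152, 160] ; 113 [142, 152, 160] ; 114 [142, 152, 160] ; 115 [141, 151, 159]
116 [142, 152, 159] ; 117 [142, 152, 160] ; 118 [142, 151, 159] ; 119 [142, 151, 159] ; 120 [143, 152, 159]
121 [142, 152, 160] ; 122 [143, 153, 161] ; 123 [143, 153, 161] ; 124 [144, 154, 162] ; 125 [144, 154, 162]
126 [144, 154, 162] ; 127 [144, 154, 162] ; 128 [143, 154, 162] ; 129 [144, 154, 162] ; 130 [144, 155, 162]
131 [144, 154, 162] ; 132 [145, 155, 163] ; 133 [146, 156, 164] ; 134 [146, 156, 164] ; 135 [147, 156, 165]
136 [146, 156, 165] ; 137 [147, 157, 166] ; 138 [147, 157, 166] ; 139 [148, 158, 166] ; 140 [147, 157, 166]
141 [147, 157, 165] ; 142 [146, 156, 164] ; 143 [146, 156, 164] ; 144 [145, 155, 163] ; 145 [145, 155, 163]
146 [
[... 4003 characters left out ...]
147, 148, 149, 150, 152, 153, 153, 154, 154, 154, 152, 151, 151, 150, 147, 146, 143, 142, 137, 135, 130, 125, 122, 79, 105, 153, 162, 160, 162, 154, 143, 163, 163, 164, 164, 163, 162, 163, 164, 165, 164, 189, 185, 145, 118, 117, 116, 115, 115, 117]
200 [108, 113, 118, 126, 126, 125, 125, 124, 125, 128, 108, 82, 185, 208, 159, 181, 182, 176, 180, 134, 132, 133, 137, 135, 117, 128, 135, 136, 134, 117, 81, 92, 105, 113, 120, 127, 132, 135, 140, 143, 147, 147, 149, 150, 151, 154, 129, 154, 153, 152, 152, 150, 149, 148, 146, 144, 141, 139, 136, 133, 128, 121, 108, 119, 163, 161, 164, 163, 146, 164, 165, 159, 163, 163, 163, 165, 165, 161, 176, 188, 182, 101, 110, 114, 117, 118, 121, 119, 120, 118]
```

```bash
cat > fit.py <<'E'
from h import *
from scipy.optimize import least_squares
cm=camera_model("wrist")
e=atz("wrist",[[291.6,60],[291.1,200]],.012,cm);d=e[0]-e[1];psi=np.arctan2(-d[0],d[1])
print("psi",np.degrees(psi))
X=np.array([np.cos(psi),np.sin(psi),0]);Y=np.array([-np.sin(psi),np.cos(psi),0])
c2=atz("wrist",[[291.5,239.3],[291.5,269.5]],.094,cm);print("2 top",c2.tolist(),"diam",np.linalg.norm(c2[0]-c2[1]))
m=c2.mean(0);x0=(e.mean(0)@X);O=X*x0+Y*(m@Y+.090);O[2]=0
print("lane origin",O,"x off of 2",m@X-x0)
np.savez("lane.npz",O=O,X=X,Y=Y)
def pts(y,th):
    P=np.array([y,.014]);a=np.array([-np.sin(th),np.cos(th)]);n=np.array([np.cos(th),np.sin(th)])
    B=P+.02*n
    return B,a,n
def W(q):return O+np.outer(q[:,0],Y)+np.outer(q[:,1],[0,0,1])
for nm,obs in(("4",{"f":104.1,"b1":152.9,"b2":158.1,"t":165,"l":178}),("3",{"b1":207,"b2":212.3,"t":219,"l":230.5})):
    def res(p):
        B,a,n=pts(*p);d={"f":B+.02*n,"b1":B+.066*a+.02*n,"b2":B+.072*a+.02*n,"t":B+.08*a+.02*n,"l":B+.08*a-.02*n}
        return proj("wrist",W(np.array([d[k] for k in obs])),cm)[:,1]-list(obs.values())
    s=least_squares(res,[0.02,.85]);B,a,n=pts(*s.x)
    print(nm,"pivot y",s.x[0],"deg",np.degrees(s.x[1]),"res",s.fun.round(1),"mid yz",(B+.04*a).round(4))
    for h in(.05,.055,.06):
        q=B+h*a;print(h,q.round(4),W(q[None]).round(4).tolist())
f=atz("wrist",[[291.5,44]],.045,cm);print("follower face rough lane y",(f[0]-O)@Y)
E
python3 fit.py
```

```text
psi 12.951418502563982
2 top [[0.5485566355739534, -0.013190781307330313, 0.09399999999999997], [0.5574498309249905, -0.051204226991573565, 0.09399999999999997]] diam 0.039039863938551564
lane origin [0.53309939 0.05557443 0.        ] x off of 2 -0.0002743702474230503
4 pivot y 0.05886869580387152 deg 54.25211972419238 res [-1.1  0.4  0.  -0.3  1.2] mid yz [0.0381 0.0536]
0.05 [0.03   0.0594] [[0.5264, 0.0848, 0.0594]]
0.055 [0.0259 0.0624] [[0.5273, 0.0808, 0.0624]]
0.06 [0.0219 0.0653] [[0.5282, 0.0769, 0.0653]]
3 pivot y -0.0093612413122176 deg 49.51192553606602 res [ 0.4 -0.1 -0.3 -0. ] mid yz [-0.0268  0.0552]
0.05 [-0.0344  0.0617] [[0.5408, 0.022, 0.0617]]
0.055 [-0.0382  0.0649] [[0.5417, 0.0183, 0.0649]]
0.06 [-0.042   0.0682] [[0.5425, 0.0146, 0.0682]]
follower face rough lane y 0.14585893048019438
```

apply_moves --newtons 6 --motion '[{"x": 0.2, "y": 1, "z": -5, "yaw": 0, "hand": 1}, {"x": 0.2, "y": 1.9, "z": -10, "yaw": 0, "hand": 1}, {"x": 0.2, "y": 1.9, "z": -15, "yaw": 0, "hand": 1}, {"x": 0.2, "y": 1.9, "z": -20, "yaw": 0, "hand": 1}, {"x": 0.2, "y": 1.9, "z": -24, "yaw": 0, "hand": 1}, {"x": 0.2, "y": 1.9, "z": -26.2, "yaw": 0, "hand": 1}, {"x": 0.2, "y": 1.9, "z": -26.2, "yaw": 0, "hand": 1}, {"x": 0.2, "y": 1.9, "z": -26.2, "yaw": 0, "hand": 0.1}, {"x": 0.2, "y": 1.9, "z": -26.2, "yaw": 0, "hand": -0.3}, {"x": 0.2, "y": 1.9, "z": -26.2, "yaw": 0, "hand": -0.3}]'

```text
clock: 3.12
position: [0.5276, 0.0791, 0.0456]
ee_rot: [1.955, 2.458, 0.002]
force: [0.2, -0.3, -0.7]
width: 0.723
gripper_force: 0.0
```

apply_moves --motion '[{"x": 0, "y": 0, "z": 0, "yaw": 0, "hand": -0.3}, {"x": 0, "y": 0, "z": 0, "yaw": 0, "hand": -0.3}, {"x": 0, "y": 0, "z": 0, "yaw": 0, "hand": -0.3}, {"x": 0, "y": 0, "z": 0, "yaw": 0, "hand": -0.3}, {"x": 0, "y": 0, "z": 0, "yaw": 0, "hand": -0.3}]'

```text
clock: 3.75
position: [0.527, 0.079, 0.0447]
ee_rot: [1.956, 2.458, -0.0]
force: [-0.8, -0.1, 1.3]
width: 0.437
gripper_force: 6.0
```

apply_moves --motion '[{"x": -0.07, "y": 0.3, "z": 0.22, "yaw": 0, "hand": -0.3}, {"x": -0.14, "y": 0.61, "z": 0.42, "yaw": 0, "hand": -0.3}, {"x": -0.23, "y": 1.0, "z": 0.6, "yaw": 0, "hand": -0.3}, {"x": -0.31, "y": 1.36, "z": 0.76, "yaw": 0, "hand": -0.3}, {"x": -0.4, "y": 1.75, "z": 0.9, "yaw": 0, "hand": -0.3}, {"x": -0.5, "y": 2.15, "z": 1.0, "yaw": 0, "hand": -0.3}, {"x": -0.59, "y": 2.55, "z": 1.08, "yaw": 0, "hand": -0.3}, {"x": -0.68, "y": 2.97, "z": 1.12, "yaw": 0, "hand": -0.3}]'

```text
clock: 4.75
position: [0.5202, 0.1089, 0.056]
ee_rot: [1.956, 2.458, 0.0]
force: [-0.1, -1.0, -2.2]
width: 0.436
gripper_force: 6.0
```

```bash
python3 - <<'E'
from h import *
o=observe();print(o["position"],o["force"],o["ft_torque"],o["width"])
a=get_image("wrist");b=get_image("side");c=get_image("scene")
f=lambda i,r:cv2.resize(i[r[1]:r[3],r[0]:r[2]],(400,400),interpolation=cv2.INTER_CUBIC)
cv2.imwrite("pics/p1.png",np.hstack([f(a,(150,0,430,280)),f(b,(210,130,360,280))]))
E
```

```text
[0.52016273 0.10894365 0.055989  ] [-0.07311516 -1.02646701 -2.23542469] [-0.01711996  0.01522361  0.05150757] 0.4361273444699306
```

View pics/p1.png

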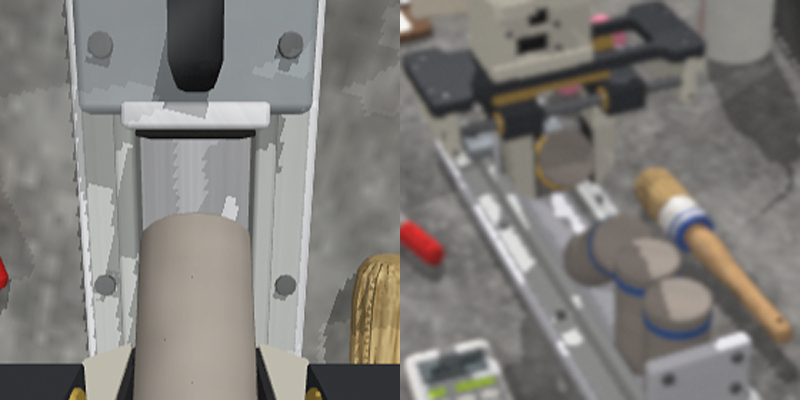

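The wrist view shows 4 held between the fingers with its foot rim at crop (197,213). The side view shows it still leaning, with 3, 2 and 1 undisturbed. I'll measure the lean next.

```bash
cat > ang.py <<'E'
import sys
from h import *
from scipy.optimize import brentq
L=np.load("lane.npz");O,X,Y=L["O"],L["X"],L["Y"]
h=float(sys.argv[1]);
o=observe();im=get_image("wrist");cm=camera_model("wrist")
g=o["position"]+[0,0,.019]; gy=(g-O)@Y
c=int(round(proj("wrist",g,cm)[0,0]))
col=im[:,c-3:c+4].mean(1)
d=col[:,2]-col[:,0]  # mortar is warmer than aluminium
w=(d>9).astype(int); run=[r for r in range(20,240) if w[r:r+12].all()]
row=run[0]
def F(th):
    a=np.array([-np.sin(th),np.cos(th)]);n=np.array([np.cos(th),np.sin(th)])
    q=np.array([gy,g[2]])-h*a+.02*n
    return proj("wrist",O+q[0]*Y+[0,0,q[1]],cm)[0,1]-row
ts=np.radians(np.arange(-10,75,1.));v=[F(t) for t in ts]
sol=[np.degrees(brentq(F,ts[i],ts[i+1])).round(1) for i in range(len(ts)-1) if v[i]*v[i+1]<0]
print("col",c,"row",row,"lane grip y,x,z",gy,(g-O)@X,g[2],"theta",sol,"force",o["force"].round(2),o["clock"])
E
python3 ang.py 0.0573
```

```text
col 285 row 149 lane grip y,x,z 0.05494505335244101 -0.0006356784522858044 0.07494795379889499 theta [np.float64(45.6)] force [ 0.38  0.28 -2.53] 4.9
```

apply_moves --newtons 4 --motion '[{"x": 0, "y": 0, "z": 0, "yaw": 0, "hand": -0.3}, {"x": 0, "y": 0, "z": 0, "yaw": 0, "hand": -0.3}, {"x": 0, "y": 0, "z": 0, "yaw": 0, "hand": -0.3}]'

```text
clock: 5.32
position: [0.5202, 0.1086, 0.0559]
ee_rot: [1.956, 2.458, -0.0]
force: [-0.3, -0.4, -2.2]
width: 0.437
gripper_force: 4.0
```

```bash
python3 ang.py 0.0573
```

```text
col 284 row 149 lane grip y,x,z 0.05451222866131706 -0.0006591803244000158 0.0749283715797102 theta [np.float64(46.6)] force [-0.27 -0.41 -2.24] 5.325
```

apply_moves --newtons 3 --motion '[{"x": 0, "y": 0, "z": 0, "yaw": 0, "hand": -0.3}, {"x": 0, "y": 0, "z": 0, "yaw": 0, "hand": -0.3}, {"x": 0, "y": 0, "z": 0, "yaw": 0, "hand": -0.3}]'

```text
clock: 5.75
position: [0.5203, 0.1086, 0.056]
ee_rot: [1.956, 2.458, 0.0]
force: [0.5, -0.2, -1.7]
width: 0.433
gripper_force: 3.0
```

```bash
python3 ang.py 0.0573
```

```text
col 284 row 164 lane grip y,x,z 0.05458961469810189 -0.0006287845156423799 0.07497922388445201 theta [np.float64(29.3)] force [ 0.47 -0.24 -1.73] 5.75
```

apply_moves --motion '[{"x": 0, "y": 0, "z": 0.1, "yaw": 0, "hand": -0.3}, {"x": 0, "y": 0, "z": 0.1, "yaw": 0, "hand": -0.3}, {"x": 0, "y": 0, "z": 0.1, "yaw": 0, "hand": -0.3}, {"x": 0, "y": 0, "z": 0.1, "yaw": 0, "hand": -0.3}]'

```text
clock: 6.3
position: [0.5202, 0.1087, 0.0569]
ee_rot: [1.956, 2.459, -0.0]
force: [0.4, -0.1, -2.4]
width: 0.437
gripper_force: 3.0
```

```bash
python3 ang.py 0.0573
```

```text
col 284 row 164 lane grip y,x,z 0.05463702705314632 -0.0006846413416183637 0.07592595825667661 theta [np.float64(29.3)] force [ 0.4  -0.14 -2.43] 6.3
```

apply_moves --motion '[{"x": 0, "y": 0, "z": -0.3, "yaw": 0, "hand": -0.3}, {"x": -0.06, "y": 0.26, "z": -0.28, "yaw": 0, "hand": -0.3}, {"x": -0.12, "y": 0.51, "z": -0.25, "yaw": 0, "hand": -0.3}, {"x": -0.24, "y": 1.02, "z": -0.22, "yaw": 0, "hand": -0.3}, {"x": -0.35, "y": 1.54, "z": -0.24, "yaw": 0, "hand": -0.3}, {"x": -0.47, "y": 2.05, "z": -0.31, "yaw": 0, "hand": -0.3}, {"x": -0.59, "y": 2.55, "z": -0.43, "yaw": 0, "hand": -0.3}, {"x": -0.68, "y": 2.97, "z": -0.56, "yaw": 0, "hand": -0.3}, {"x": -0.68, "y": 2.97, "z": -0.56, "yaw": 0, "hand": -0.3}]'

```text
clock: 7.48
position: [0.5132, 0.1391, 0.0512]
ee_rot: [-1.954, -2.459, -0.0]
force: [0.4, 1.9, 0.9]
width: 0.438
gripper_force: 3.0
```

```bash
python3 ang.py 0.0573; python3 - <<'E'
from h import *
b=get_image("side");c=get_image("scene")
f=lambda i,r:cv2.resize(i[r[1]:r[3],r[0]:r[2]],(400,400),interpolation=cv2.INTER_CUBIC)
cv2.imwrite("pics/p2.png",np.hstack([f(c,(190,130,390,330)),f(b,(210,130,360,280))]))
E
```

```text
col 284 row 203 lane grip y,x,z 0.0858744320075787 -0.0006528930133773109 0.07018798074971865 theta [np.float64(-1.4)] force [0.45 1.89 0.89] 7.475
```

View pics/p2.png

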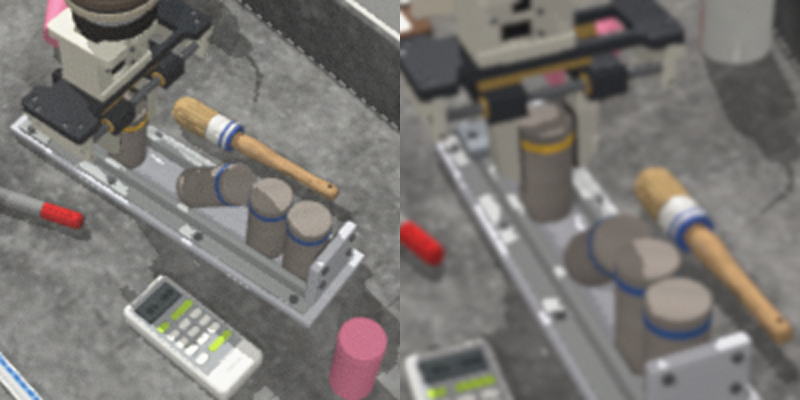

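4 now stands upright with its yellow band up and 3 still leans on 2; I'll release 4 gently and rise.

apply_moves --motion '[{"x": 0.02, "y": -0.1, "z": 0, "yaw": 0, "hand": -0.3}, {"x": 0.02, "y": -0.1, "z": 0, "yaw": 0, "hand": -0.1}, {"x": 0.02, "y": -0.1, "z": 0, "yaw": 0, "hand": 0.2}, {"x": 0.02, "y": -0.1, "z": 0, "yaw": 0, "hand": 0.6}, {"x": 0.02, "y": -0.1, "z": 0, "yaw": 0, "hand": 0.6}, {"x": 0.02, "y": -0.1, "z": 1, "yaw": 0, "hand": 0.6}, {"x": 0.02, "y": -0.1, "z": 4, "yaw": 0, "hand": 0.6}, {"x": 0.02, "y": -0.1, "z": 9, "yaw": 0, "hand": 0.6}, {"x": 0.02, "y": -0.1, "z": 13, "yaw": 0, "hand": 0.6}]'

```text
clock: 8.75
position: [0.5138, 0.1375, 0.1839]
ee_rot: [1.955, 2.458, 0.002]
force: [0.5, 0.1, -0.9]
width: 0.805
gripper_force: 0.0
```

apply_moves --newtons 3 --motion '[{"x": 1, "y": -4, "z": 0, "yaw": 0, "hand": 0.6}, {"x": 2, "y": -8, "z": 0, "yaw": 0, "hand": 0.6}, {"x": 3, "y": -12.8, "z": 0, "yaw": 0, "hand": 0.6}, {"x": 3, "y": -12.8, "z": 0, "yaw": 0, "hand": 0.6}]'

```text
clock: 9.25
position: [0.5441, 0.0045, 0.1821]
ee_rot: [1.963, 2.45, -0.002]
force: [-0.5, 1.3, 0.3]
width: 0.802
gripper_force: 0.0
```

```bash
python3 - <<'E'
from h import *
L=np.load("lane.npz");O,X,Y=L["O"],L["X"],L["Y"]
o=observe();print(o["position"],o["clock"],"lane x,y",(o["position"]-O)@X,(o["position"]-O)@Y)
a=get_image("wrist");cm=camera_model("wrist")
cv2.imwrite("pics/w3.png",cv2.resize(a,(784,588),interpolation=cv2.INTER_CUBIC))
# predictions: 4 top upright at y .085; 3 rim points
th=np.radians(49.5);P=np.array([-.0094,.014]);ax=np.array([-np.sin(th),np.cos(th)]);n=np.array([np.cos(th),np.sin(th)]);B=P+.02*n
for nm,q in(("3foot",B+.02*n),("3band",B+.069*ax+.02*n),("3rim",B+.08*ax+.02*n),("4top",np.array([.085,.094]))):
    print(nm,(proj("wrist",O+q[0]*Y+[0,0,q[1]],cm)*1.4).round(0).tolist())
E
```

```text
[0.54411924 0.00447122 0.18206111] 9.25 lane x,y -0.0007139918634148595 -0.052272992532622235
3foot [[400.0, 162.0]]
3band [[400.0, 265.0]]
3rim [[400.0, 284.0]]
4top [[399.0, 12.0]]
```

View pics/w3.png

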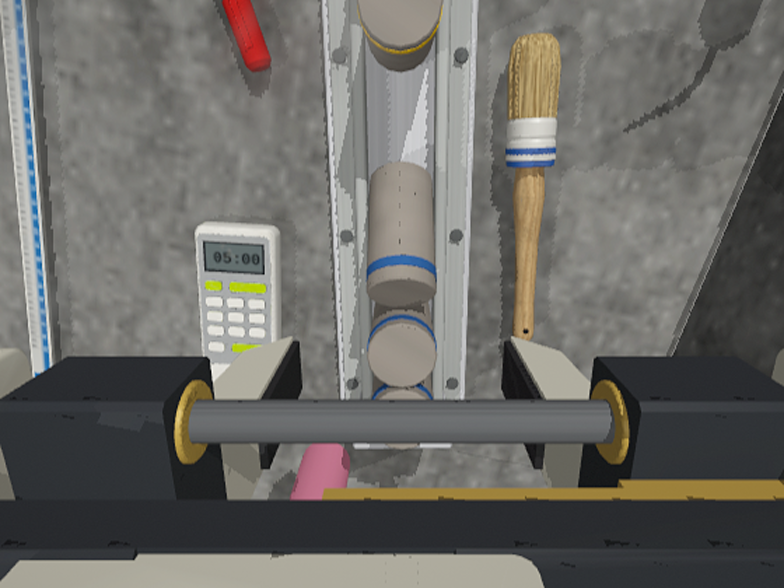

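4 stands upright at (400,15) and 3 matches the model (foot rim at row 163, band at row 266). Next I descend and grip 3.

apply_moves --motion '[{"x": 0, "y": 0, "z": -2, "yaw": 0, "hand": 0.6}, {"x": 0, "y": 0, "z": -6, "yaw": 0, "hand": 0.6}, {"x": 0, "y": 0, "z": -10, "yaw": 0, "hand": 0.6}, {"x": 0, "y": 0, "z": -12.8, "yaw": 0, "hand": 0.6}, {"x": 0, "y": 0, "z": -12.8, "yaw": 0, "hand": 0.2}, {"x": 0, "y": 0, "z": -12.8, "yaw": 0, "hand": -0.3}, {"x": 0, "y": 0, "z": -12.8, "yaw": 0, "hand": -0.3}, {"x": 0, "y": 0, "z": -12.8, "yaw": 0, "hand": -0.3}, {"x": 0, "y": 0, "z": -12.8, "yaw": 0, "hand": -0.3}, {"x": 0, "y": 0, "z": -12.8, "yaw": 0, "hand": -0.3}]'

```text
clock: 10.55
position: [0.544, 0.0093, 0.0538]
ee_rot: [1.955, 2.458, 0.001]
force: [0.2, -0.6, 3.4]
width: 0.435
gripper_force: 3.0
```

apply_moves --motion '[{"x": -0.05, "y": 0.2, "z": 0.2, "yaw": 0, "hand": -0.3}, {"x": -0.1, "y": 0.4, "z": 0.4, "yaw": 0, "hand": -0.3}, {"x": -0.14, "y": 0.6, "z": 0.6, "yaw": 0, "hand": -0.3}, {"x": -0.2, "y": 0.9, "z": 0.8, "yaw": 0, "hand": -0.3}, {"x": -0.25, "y": 1.1, "z": 1.0, "yaw": 0, "hand": -0.3}, {"x": -0.3, "y": 1.3, "z": 1.2, "yaw": 0, "hand": -0.3}, {"x": -0.35, "y": 1.5, "z": 1.4, "yaw": 0, "hand": -0.3}, {"x": -0.35, "y": 1.5, "z": 1.4, "yaw": 0, "hand": -0.3}]'

```text
clock: 11.55
position: [0.5402, 0.0246, 0.0675]
ee_rot: [1.955, 2.459, 0.0]
force: [-0.6, 0.2, -2.3]
width: 0.433
gripper_force: 3.0
```

```bash
python3 ang.py 0.067
```

```text
col 285 row 20 lane grip y,x,z -0.03179933612722873 -2.3357663182576228e-05 0.08652223048071642 theta [] force [-0.55  0.17 -2.34] 11.55
```

```bash
sed -i 's/row=run\[0\]/print(np.flatnonzero(np.diff(w)).tolist()); s=int(sys.argv[2]) if len(sys.argv)>2 else 20; row=[r for r in run if r>=s and not w[r-1]][0]/' ang.py; python3 ang.py 0.067 100
```

```text
[35, 37, 43, 44, 60, 153, 248, 262, 284, 316, 337, 347, 357, 395]
col 285 row 154 lane grip y,x,z -0.031972120518055466 -7.425525443461595e-05 0.08642035798642281 theta [np.float64(28.3)] force [ 0.83  0.59 -1.81] 11.6
```

apply_moves --motion '[{"x": 0, "y": 0, "z": -0.3, "yaw": 0, "hand": -0.3}, {"x": 0, "y": 0, "z": -0.49, "yaw": 0, "hand": -0.3}, {"x": -0.08, "y": 0.34, "z": -0.43, "yaw": 0, "hand": -0.3}, {"x": -0.15, "y": 0.67, "z": -0.39, "yaw": 0, "hand": -0.3}, {"x": -0.32, "y": 1.38, "z": -0.35, "yaw": 0, "hand": -0.3}, {"x": -0.48, "y": 2.1, "z": -0.39, "yaw": 0, "hand": -0.3}, {"x": -0.56, "y": 2.45, "z": -0.44, "yaw": 0, "hand": -0.3}, {"x": -0.64, "y": 2.8, "z": -0.5, "yaw": 0, "hand": -0.3}, {"x": -0.77, "y": 3.33, "z": -0.64, "yaw": 0, "hand": -0.3}, {"x": -0.77, "y": 3.33, "z": -0.64, "yaw": 0, "hand": -0.3}]'

```text
clock: 12.9
position: [0.5323, 0.0584, 0.0608]
ee_rot: [-1.955, -2.459, -0.0]
force: [0.6, 0.6, 0.2]
width: 0.437
gripper_force: 3.0
```

```bash
python3 ang.py 0.067 100
```

```text
[14, 135, 197, 235, 243, 284, 316, 346, 347, 357, 395]
col 285 row 198 lane grip y,x,z 0.0029030981268997167 -0.00019582945119280616 0.07979192873213878 theta [np.float64(-0.8)] force [0.61 0.64 0.19] 12.9
```

apply_moves --motion '[{"x": 0, "y": 0, "z": -0.1, "yaw": 0, "hand": -0.3}, {"x": 0.01, "y": -0.05, "z": -0.1, "yaw": 0, "hand": -0.3}, {"x": 0.01, "y": -0.05, "z": -0.1, "yaw": 0, "hand": -0.1}, {"x": 0.01, "y": -0.05, "z": -0.1, "yaw": 0, "hand": 0.2}, {"x": 0.01, "y": -0.05, "z": -0.1, "yaw": 0, "hand": 0.6}, {"x": 0.01, "y": -0.05, "z": 0, "yaw": 0, "hand": 0.6}, {"x": 0.01, "y": -0.05, "z": 1, "yaw": 0, "hand": 0.6}, {"x": 0.01, "y": -0.05, "z": 4, "yaw": 0, "hand": 0.6}, {"x": 0.01, "y": -0.05, "z": 9, "yaw": 0, "hand": 0.6}, {"x": 0.01, "y": -0.05, "z": 12, "yaw": 0, "hand": 0.6}]'

```text
clock: 14.2
position: [0.5333, 0.0573, 0.184]
ee_rot: [1.955, 2.457, 0.004]
force: [0.2, 0.2, -0.3]
width: 0.803
gripper_force: 0.0
```

```bash
python3 - <<'E'
from h import *
L=np.load("lane.npz");O,X,Y=L["O"],L["X"],L["Y"]
a=get_image("wrist");s=get_image("side");c=get_image("scene")
f=lambda i,r,w:cv2.resize(i[r[1]:r[3],r[0]:r[2]],(w,400),interpolation=cv2.INTER_CUBIC)
cv2.imwrite("pics/p3.png",np.hstack([f(a,(180,0,390,285),294),f(s,(210,130,360,280),400)]))
for n in("wrist","scene","side"):
    for r in recognise("follower",n): print(n,r["rect"],round(r["p"],2))
    for y in(.143,.150):
        print(n,"face/grip if y",y,proj(n,np.array([O+y*Y+[0,0,.045],O+(y+.03)*Y+[0,0,.0845]])).round(1).tolist())
print(observe()["position"],observe()["clock"], "grip if travel0", O+.18*Y)
E
```

```text
wrist [237.5, 3.1, 330.7, 34.4] 0.93
wrist face/grip if y 0.143 [[285.3, 15.6], [285.1, -52.3]]
wrist face/grip if y 0.15 [[285.2, 5.4], [285.0, -65.3]]
scene [208.2, 161.2, 242.0, 198.5] 0.55
scene face/grip if y 0.143 [[232.5, 184.9], [219.7, 165.3]]
scene face/grip if y 0.15 [[230.1, 183.3], [217.2, 163.8]]
side [227.9, 157.5, 257.9, 196.9] 0.56
side face/grip if y 0.143 [[253.6, 181.4], [247.4, 157.8]]
side face/grip if y 0.15 [[252.4, 179.8], [246.2, 156.2]]
[0.53183607 0.05704122 0.18020389] 14.5 grip if travel0 [0.49275693 0.23099531 0.        ]
```

View pics/p3.png

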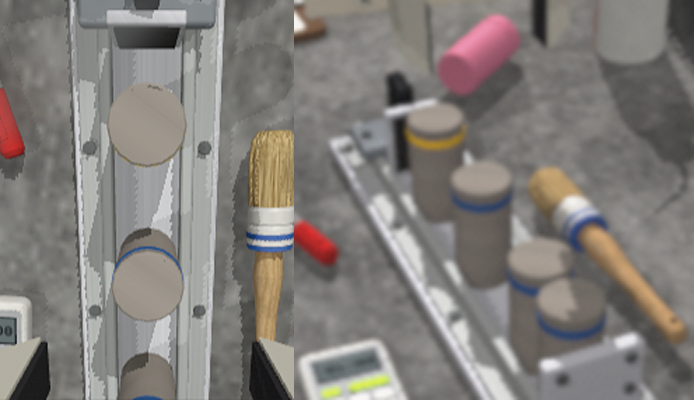

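All four stand upright with bands up. Triangulating the follower face gives lane y ≈ 0.135, so the rib is at about 0.165; I move there and grip it.

apply_moves --newtons 20 --motion '[{"x": -0.9, "y": 4, "z": 0, "yaw": 0, "hand": 0.4}, {"x": -1.8, "y": 8, "z": 0, "yaw": 0, "hand": 0.2}, {"x": -2.7, "y": 12, "z": 0, "yaw": 0, "hand": 0}, {"x": -3.6, "y": 16.1, "z": 0, "yaw": 0, "hand": 0}, {"x": -3.6, "y": 16.1, "z": -1, "yaw": 0, "hand": 0}, {"x": -3.6, "y": 16.1, "z": -5, "yaw": 0, "hand": 0}, {"x": -3.6, "y": 16.1, "z": -9, "yaw": 0, "hand": 0}, {"x": -3.6, "y": 16.1, "z": -12.3, "yaw": 0, "hand": 0}, {"x": -3.6, "y": 16.1, "z": -12.3, "yaw": 0, "hand": 0}, {"x": -3.6, "y": 16.1, "z": -12.3, "yaw": 0, "hand": -0.8}]'

```text
clock: 15.75
position: [0.4969, 0.2178, 0.0584]
ee_rot: [1.956, 2.458, -0.0]
force: [-0.3, -0.3, 0.4]
width: 0.432
gripper_force: 0.0
```

apply_moves --motion '[{"x": 0, "y": 0, "z": 0, "yaw": 0, "hand": -1}, {"x": 0, "y": 0, "z": 0, "yaw": 0, "hand": -1}, {"x": 0, "y": 0, "z": 0, "yaw": 0, "hand": -1}, {"x": 0, "y": 0, "z": 0, "yaw": 0, "hand": -1}, {"x": 0, "y": 0, "z": 0, "yaw": 0, "hand": -1}]'

```text
clock: 16.38
position: [0.4951, 0.2179, 0.0585]
ee_rot: [-1.955, -2.458, 0.003]
force: [-5.4, -2.6, 8.3]
width: 0.15
gripper_force: 20.0
```

apply_moves --motion '[{"x": 0.11, "y": -0.49, "z": 0, "yaw": 0, "hand": -1}, {"x": 0.22, "y": -0.97, "z": 0, "yaw": 0, "hand": -1}, {"x": 0.34, "y": -1.46, "z": 0, "yaw": 0, "hand": -1}, {"x": 0.45, "y": -1.95, "z": 0, "yaw": 0, "hand": -1}, {"x": 0.56, "y": -2.44, "z": 0, "yaw": 0, "hand": -1}, {"x": 0.67, "y": -2.92, "z": 0, "yaw": 0, "hand": -1}, {"x": 0.78, "y": -3.41, "z": 0, "yaw": 0, "hand": -1}, {"x": 0.9, "y": -3.9, "z": 0, "yaw": 0, "hand": -1}, {"x": 1.01, "y": -4.39, "z": 0, "yaw": 0, "hand": -1}, {"x": 1.12, "y": -4.87, "z": 0, "yaw": 0, "hand": -1}]'

```text
clock: 17.62
position: [0.5061, 0.1701, 0.0585]
ee_rot: [-1.953, -2.458, 0.002]
force: [-6.6, 2.7, 7.1]
width: 0.148
gripper_force: 20.0
```

apply_moves --motion '[{"x": 0.11, "y": -0.49, "z": 0, "yaw": 0, "hand": -1}, {"x": 0.22, "y": -0.97, "z": 0, "yaw": 0, "hand": -1}, {"x": 0.34, "y": -1.46, "z": 0, "yaw": 0, "hand": -1}, {"x": 0.45, "y": -1.95, "z": 0, "yaw": 0, "hand": -1}, {"x": 0.56, "y": -2.44, "z": 0, "yaw": 0, "hand": -1}, {"x": 0.67, "y": -2.92, "z": 0, "yaw": 0, "hand": -1}, {"x": 0.78, "y": -3.41, "z": 0, "yaw": 0, "hand": -1}, {"x": 0.9, "y": -3.9, "z": 0, "yaw": 0, "hand": -1}, {"x": 1.01, "y": -4.39, "z": 0, "yaw": 0, "hand": -1}, {"x": 1.12, "y": -4.87, "z": 0, "yaw": 0, "hand": -1}]'

```text
clock: 18.88
position: [0.5172, 0.1217, 0.0584]
ee_rot: [-1.953, -2.458, 0.001]
force: [-6.4, 2.7, 7.6]
width: 0.149
gripper_force: 20.0
```

```bash
python3 - <<'E'
from h import *
L=np.load("lane.npz");O,X,Y=L["O"],L["X"],L["Y"]
o=observe();p=o["position"];print("lane",(p-O)@X,(p-O)@Y,"force lane",o["force"]@X,o["force"]@Y,o["clock"])
s=get_image("side");a=get_image("wrist")
cv2.imwrite("pics/p4.png",cv2.resize(s[130:290,200:360],(500,500),interpolation=cv2.INTER_CUBIC))
E
```

```text
lane -0.0006521755604650562 0.06798765771292813 force lane -5.619863355361185 4.051583259157479 18.875
```

apply_moves --motion '[{"x": 0.09, "y": -0.39, "z": 0, "yaw": 0, "hand": -1}, {"x": 0.18, "y": -0.78, "z": 0, "yaw": 0, "hand": -1}, {"x": 0.27, "y": -1.17, "z": 0, "yaw": 0, "hand": -1}, {"x": 0.36, "y": -1.56, "z": 0, "yaw": 0, "hand": -1}, {"x": 0.45, "y": -1.95, "z": 0, "yaw": 0, "hand": -1}, {"x": 0.48, "y": -2.09, "z": 0, "yaw": 0, "hand": -1}, {"x": 0.51, "y": -2.24, "z": 0, "yaw": 0, "hand": -1}, {"x": 0.54, "y": -2.34, "z": 0, "yaw": 0, "hand": -1}]'

```text
clock: 19.98
position: [0.5226, 0.0983, 0.0585]
ee_rot: [-1.953, -2.458, 0.001]
force: [-7.4, 3.2, 8.3]
width: 0.152
gripper_force: 20.0
```

apply_moves --motion '[{"x": 0.02, "y": -0.1, "z": 0, "yaw": 0, "hand": -1}, {"x": 0.04, "y": -0.19, "z": 0, "yaw": 0, "hand": -1}, {"x": 0.07, "y": -0.29, "z": 0, "yaw": 0, "hand": -1}, {"x": 0.07, "y": -0.29, "z": 0, "yaw": 0, "hand": -1}]'

```text
clock: 20.48
position: [0.5232, 0.0957, 0.0585]
ee_rot: [-1.953, -2.458, 0.001]
force: [-7.8, 4.1, 8.2]
width: 0.15
gripper_force: 20.0
```

```bash
python3 - <<'E'
from h import *
L=np.load("lane.npz");O,X,Y=L["O"],L["X"],L["Y"]
o=observe();p=o["position"];print("lane",(p-O)@X,(p-O)@Y,"force lane",o["force"]@X,o["force"]@Y,o["clock"])
E
```

```text
lane -0.0006536046950682514 0.04131661755444245 force lane -6.706725945244063 5.705365482538699 20.475
```

apply_moves --motion '[{"x": 0.01, "y": -0.05, "z": 0, "yaw": 0, "hand": -1}, {"x": 0.02, "y": -0.1, "z": 0, "yaw": 0, "hand": -1}, {"x": 0.02, "y": -0.1, "z": 0, "yaw": 0, "hand": -1}]'

```text
clock: 20.85
position: [0.5234, 0.0948, 0.0585]
ee_rot: [-1.953, -2.458, 0.001]
force: [-8.4, 3.5, 7.8]
width: 0.152
gripper_force: 20.0
```

```bash
python3 - <<'E'
from h import *
L=np.load("lane.npz");O,X,Y=L["O"],L["X"],L["Y"]
o=observe();p=o["position"];print("lane",(p-O)@X,(p-O)@Y,"force lane",o["force"]@X,o["force"]@Y,o["clock"])
s=get_image("side");a=get_image("scene")
f=lambda i,r:cv2.resize(i[r[1]:r[3],r[0]:r[2]],(400,400),interpolation=cv2.INTER_CUBIC)
cv2.imwrite("pics/p5.png",np.hstack([f(a,(240,160,400,320)),f(s,(230,160,370,300))]))
E
```

```text
lane -0.0006603680769461225 0.040445544086563666 force lane -7.394684511027677 5.264561431125356 20.85
```

apply_moves --motion '[{"x": 0.02, "y": -0.1, "z": 0, "yaw": 0, "hand": -1}, {"x": 0.04, "y": -0.19, "z": 0, "yaw": 0, "hand": -1}, {"x": 0.04, "y": -0.19, "z": 0, "yaw": 0, "hand": -1}]'

```text
clock: 21.32
position: [0.5236, 0.0941, 0.0585]
ee_rot: [-1.951, -2.458, -0.0]
force: [-8.9, 7.5, 8.5]
width: 0.152
gripper_force: 20.0
```

apply_moves --motion '[{"x": 0.02, "y": -0.1, "z": 0, "yaw": 0, "hand": -1}, {"x": 0.02, "y": -0.1, "z": 0, "yaw": 0, "hand": -1}]'

```text
clock: 21.58
position: [0.5236, 0.0939, 0.0585]
ee_rot: [-1.95, -2.458, -0.001]
force: [-8.8, 9.6, 8.2]
width: 0.153
gripper_force: 20.0
```

The force rises and the position stalls, so the row is closed. I'll relieve the push, release the rib and rise.

apply_moves --motion '[{"x": -0.04, "y": 0.18, "z": 0, "yaw": 0, "hand": -1}, {"x": -0.04, "y": 0.18, "z": 0, "yaw": 0, "hand": -0.6}, {"x": -0.04, "y": 0.18, "z": 0, "yaw": 0, "hand": -0.2}, {"x": -0.04, "y": 0.18, "z": 0, "yaw": 0, "hand": 0}, {"x": -0.04, "y": 0.18, "z": 0, "yaw": 0, "hand": 0}, {"x": -0.04, "y": 0.18, "z": 1, "yaw": 0, "hand": 0}, {"x": -0.04, "y": 0.18, "z": 4, "yaw": 0, "hand": 0}, {"x": -0.04, "y": 0.18, "z": 9, "yaw": 0, "hand": 0}, {"x": -0.04, "y": 0.18, "z": 14, "yaw": 0, "hand": 0}, {"x": -0.04, "y": 0.18, "z": 18, "yaw": 0, "hand": 0}]'

```text
clock: 22.82
position: [0.5256, 0.0924, 0.2409]
ee_rot: [1.955, 2.457, 0.003]
force: [0.6, 0.9, -0.7]
width: 0.502
gripper_force: 0.0
```

```bash
python3 - <<'E'
from h import *
L=np.load("lane.npz");O,X,Y=L["O"],L["X"],L["Y"]
s=get_image("side");w=get_image("wrist")
for y in(.010,-.010,-.05,-.09,-.13):print(y,proj("wrist",O+y*Y+[0,0,.094]).round(1).tolist())
f=lambda i,r:cv2.resize(i[r[1]:r[3],r[0]:r[2]],(400,400),interpolation=cv2.INTER_CUBIC)
cv2.imwrite("pics/p6.png",np.hstack([f(w,(190,60,400,270)),f(s,(230,160,370,300))]))
print(observe()["position"])
E
```

```text
0.01 [[280.9, 217.2]]
-0.01 [[281.0, 236.8]]
-0.05 [[281.2, 274.0]]
-0.09 [[281.4, 308.8]]
-0.13 [[281.5, 341.4]]
[0.52778588 0.0930045  0.2432651 ]
```

View pics/p6.png

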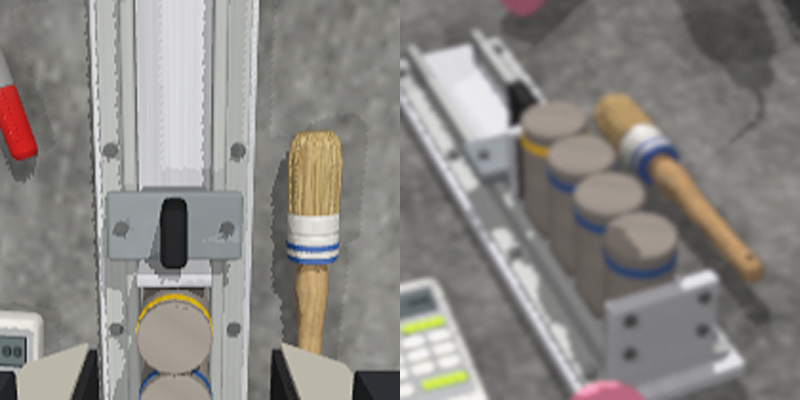

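```bash
python3 - <<'E'
from h import *
L=np.load("lane.npz");O,X,Y=L["O"],L["X"],L["Y"]
w=get_image("wrist")
for r in range(196,262): print(r,w[r,277:286].mean(0).astype(int).tolist(),end=" " if r%5 else "\n")
for z,y in((.0727,.010),(.0727,.012),(.0727,.014),(.094,.010),(.094,-.03)):print(z,y,proj("wrist",O+y*Y+[0,0,z]).round(1).tolist())
print(observe()["clock"])
E
```

```text
196 [40, 39, 39] 197 [40, 39, 38] 198 [40, 39, 38] 199 [38, 37, 36] 200 [29, 28, 28]
201 [45, 44, 44] 202 [98, 97, 96] 203 [115, 115, 114] 204 [118, 116, 116] 205 [147, 145, 144]
206 [168, 167, 166] 207 [177, 175, 175] 208 [200, 198, 198] 209 [210, 208, 208] 210 [202, 201, 200]
211 [148, 146, 145] 212 [52, 57, 61] 213 [105, 112, 118] 214 [120, 126, 133] 215 [79, 154, 182]
216 [0, 174, 209] 217 [47, 166, 197] 218 [105, 139, 155] 219 [122, 127, 132] 220 [142, 152, 159]
221 [146, 156, 163] 222 [143, 153, 160] 223 [146, 156, 163] 224 [145, 155, 163] 225 [144, 154, 162]
226 [144, 153, 161] 227 [143, 153, 161] 228 [143, 153, 160] 229 [143, 152, 160] 230 [143, 153, 160]
231 [143, 153, 160] 232 [144, 154, 161] 233 [144, 154, 161] 234 [145, 155, 162] 235 [145, 155, 162]
236 [146, 156, 163] 237 [146, 156, 163] 238 [147, 157, 164] 239 [147, 157, 164] 240 [147, 158, 165]
241 [147, 158, 165] 242 [147, 158, 165] 243 [148, 158, 166] 244 [147, 157, 166] 245 [147, 157, 165]
246 [147, 157, 166] 247 [147, 157, 165] 248 [146, 156, 165] 249 [146, 156, 164] 250 [145, 155, 164]
251 [145, 155, 163] 252 [144, 154, 163] 253 [143, 154, 162] 254 [143, 153, 161] 255 [144, 154, 162]
256 [133, 142, 150] 257 [109, 118, 124] 258 [128, 137, 145] 259 [147, 157, 165] 260 [146, 156, 164]
261 [145, 155, 162] 0.0727 0.01 [[282.8, 211.1]]
0.0727 0.012 [[282.8, 209.2]]
0.0727 0.014 [[282.8, 207.3]]
0.094 0.01 [[282.6, 218.0]]
0.094 -0.03 [[282.8, 256.7]]
22.975
```

```bash
python3 -c "
from cell import *
print(sign_off())"
```

```text
the job is handed in; nothing more can be done
None
```

The job is handed in: cylinders 3 and 4 were set upright with the gripper, banded ends up and in the original order. The follower closed the row against the end stop, the last image puts its face about 1 mm from cylinder 4, and the bystanders were left alone; no verdict came back.

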